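# Clamp a soap in the holding vice

## Robot

A 6-joint arm with a two-finger parallel gripper is mounted at the origin on a cart in front of the work surface, level with it; the furniture and walls round the work are solid. World frame = base frame: x ahead of the robot, y to its left, z up, the work surface at z = 0. Lengths are in m, angles in rad, forces in N, time in s.
With the tool pointing down it reaches from about 0.325 to 0.925 m from the base axis. Payload 3.1 kg.
Tool frame: the origin (TCP) lies where the fingers leave the gripper's body, on its centre line; the fingertips stand 73 mm ahead of it and the grasp point (between the pads) lies 54 mm ahead of it; z points along the fingers, x is the direction in which the jaws open and shut, and the axes are right-handed (so a half turn about z gives the same grasp; the last joint's range is limited). The gripper opens to 85 mm and grips with 20 to 120 N. Pads are 22 mm wide; open, the fingers measure 114 mm over their backs; the gripper's body (76 mm by 85 mm) begins 54 mm behind the grasp point. The pads swing forward as they close: fully open they stand 13 mm farther back than shut.
Start: joints at [-0.112, 0.217, 1.613, -0, 1.311, -0.112], TCP at [0.625, 0, 0.304] pointing down, gripper open.
Joint ranges: [-2.75, 2.75], [-0.78, 2.1], [0.31, 2.55], [-1.13, 4.27], [0.13, 2.63], [-2.58, 2.58]. Speed limits (rad/s): [2.79, 2.79, 3.14, 3.14, 3.14, 3.14].

## Interface

Orientations are given as a rotation vector (axis times angle).
In Python, from station import bot gives the robot as it stands. The module is installed in compiled form; this text tells all that it offers.
- The arm moves only by the tool move_arm, never from a script. Its argument "plan" is text: rows parted by semicolons, each of 7 numbers parted by spaces: the gripper's target within -1 to 1 (fully open at 1, half-way at 0, shut at -1), then the shift along the tool's x, y, z in cm, then the turn, a rotation vector about the tool's x, y, z in degrees. In form: gripper tx ty tz ax ay az; .... A call has 1 to 12 rows; each row is the pose to reach, as a shift and turn from the pose commanded when the call began, along the tool's axes at that moment; what a row does not reach only later rows make up. A row lasts 1/8 s, in which the tool goes at most 62.5 mm and 10.7 degrees, less where a joint would pass 70% of its speed; a pose out of reach is approached as far as the arm can. A call with a gripper value outside its range is refused whole. The fingers move at their own pace and stop on an object; "force" is the grip in N (left out, the last holds). Time passes only in rows, so rows that repeat a pose let the fingers close. It gives the time, the measured TCP pose, the force and the opening at its end, in the units of the state.
- bot.state(): the state, without advancing time (a new reading comes with each control period).
- bot.snapshot(name): name is "scene" or "side" or "wrist"; returns a dict with "frame" (480x640x3 uint8, red, green, blue), "depth" (480x640 float32, m along the optical axis (not along the pixel's ray), 0 where there is no reading), "mtx" (3x3 intrinsics, pixels), "rvec" (rotation vector, rad) and "tvec" (3), from world to camera coordinates, as OpenCV has them. Camera axes: x right, y down, z forward; pixel columns grow to the right and rows downward; lengths in m; the calibration is good to about 2 mm. A picture is of the moment at which its call begins.
- bot.finish_job(): hands the job in, once; it reports no verdict.
The state is a dict: "time_s": time; "q": joint angles; "qvel": joint speeds; "joint_efforts": joint torques, N m; "tcp_pos": TCP position; "ee_rot": TCP orientation; "contact_force": force on the tool from outside, world axes, zero at the start; "ft_torque": the same for the moment, N m; "finger_gap": finger opening in m.
Only numpy, scipy, OpenCV 4.12 (cv2) and the standard library are available. Lean on these libraries where they do the work, as an engineer would, in place of code of your own. Each camera call takes 0.05 s, during which the arm holds its last target.

## Task

Clamp the soap that stands between the jaws of the holding vice: draw the lock bolt all the way out and leave it out, then slide the moving jaw up by its handle until its sprung pad presses the soap gently but firmly against the fixed jaw, and let go. Do not crush the soap, keep it upright, and leave the other soaps and things on the table where they are.

Things in the scene. Friction and masses are not known exactly. Their poses are not given: they have to be found in the camera images.
- vice: Holding vice fixed to the table, 136 mm wide, 293 mm long. Origin on the table near its middle; own x across, y along it, z up. Wooden end with the fixed jaw at +y; two 12 mm steel guide rods at x = -54 and +54 mm, 19 mm high, along y; the soap stands on the table between them. The lock guide (x -97 to -71, y -110 to -60 mm, 52 mm high) holds the lock bolt on the -x side.
- vice_lock (a joint): Lock slide: steel bolt across the vice, in a slot in the moving jaw's side. 0 = home (m); draws out along the vice's own -x to its stop at 0.034. Drawn less than 0.022 it still blocks the jaw. Starts 0 to 0.005 out. About 4 N of friction, no spring: it stays where it is left.
- lock_tab (a point): Grip point of the black upright tab on the lock bolt's outer end, 62 mm above the table. The tab is 16 mm thick along the vice's x, 26 mm wide along the vice's y, and stands from 30 to 82 mm high. Moves with the bolt.
- vice_jaw (a joint): Second slide, the moving jaw: 0 = parked (m), grows as it slides along the vice's own +y to the fixed jaw; stop at 0.085. With the bolt in it has 1.5 mm of play. About 6 N of friction; it stays where it is left. Pushing it takes 6 N, plus the pad springs' force once the soap is pinched; springs pressed beyond 6 N push the jaw back until about 6 N is left when it is let go.
- handle (a point): Grip point of the dark wooden block handle on the moving jaw, 80 mm above the table. Handle 24 mm thick along the vice's y, 40 mm wide along its x, from 57 to 102 mm high. Moves with the jaw. The jaw's front has a rubber pad (face 43 mm ahead of this point along +y) on springs of about 3 N per mm with 8 mm of travel.
- vice_fixed_jaw: Rubber-faced fixed jaw of the vice; it shares the origin and axes of the vice (its face is at y = +90 mm). A soap is firmly held when it presses on this jaw with 2.5 N or more; it is crushed at 18 N.
- soap_cloud: Soap of little blue balls, about 69 mm across, 35 mm high; origin at the centre of its underside. One of three hand-cast soaps (60 to 120 g), whichever it may be, stands loose between the jaws at any yaw and anywhere along the gap; the other two stand beside the vice on its -x side. Their width between the jaws is known only to a few mm.
- soap_blossom: Flat olive blossom-shaped soap, about 79 mm across, 34 mm high; origin at the centre of its underside. See soap_cloud.
- soap_flute: Greyish mauve fluted heart-shaped soap, 57 by 66 mm, 37 mm high, wider at the top; origin at the centre of its underside. See soap_cloud.
- scraper: Bench scraper, 82 x 115 mm, 16 mm high, a bystander; origin at the centre of its underside.
- soap_rose: Rose-shaped soap, 68 mm across, a bystander; origin at the centre of its underside.
Not all that is in view belongs to the job. Leave any purple look-alike of the soap_cloud alone.

How it is judged:
On the way, in this order (a step that is already met when the one before it is completed fails the run):
1. the lock bolt is drawn out while the jaw is still parked (value of joint vice_lock above 0.022 m and value of joint vice_jaw below 0.006 m), for 0.2 s.
2. the moving jaw has been slid up so that a soap presses on the fixed jaw ((contact force between vice_fixed_jaw and soap_cloud above 2.5 N or contact force between vice_fixed_jaw and soap_blossom above 2.5 N or contact force between vice_fixed_jaw and soap_flute above 2.5 N)), for 0.2 s.
At the end, for the whole second after the job is handed in: The lock bolt is out (beyond 22 mm), the moving jaw is slid up (beyond 30 mm) and at rest, and the soap between the jaws stands upright (within 0.25 rad), still, pressed on the fixed jaw with 2.5 to 18 N (value of joint vice_lock above 0.022 m and value of joint vice_jaw above 0.03 m and velocity of joint vice_jaw between -0.003 and 0.003 m/s and ((contact force between vice_fixed_jaw and soap_cloud between 2.5 and 18 N and angle between soap_cloud's own z axis and vertical below 0.25 rad and linear speed of soap_cloud below 0.01 m/s) or (contact force between vice_fixed_jaw and soap_blossom between 2.5 and 18 N and angle between soap_blossom's own z axis and vertical below 0.25 rad and linear speed of soap_blossom below 0.01 m/s) or (contact force between vice_fixed_jaw and soap_flute between 2.5 and 18 N and angle between soap_flute's own z axis and vertical below 0.25 rad and linear speed of soap_flute below 0.01 m/s))); the robot touches nothing.
It fails at once if the soap in the vice is crushed: pressed on the fixed jaw with more than 18 N (contact force between vice_fixed_jaw and soap_cloud above 18 N or contact force between vice_fixed_jaw and soap_blossom above 18 N or contact force between vice_fixed_jaw and soap_flute above 18 N).
It fails at once if one of the soaps beside the vice is shifted by more than 30 mm ((distance of soap_cloud from where it was at the start of the episode above 0.03 m and x of soap_cloud in the frame of vice below -0.06 m) or (distance of soap_blossom from where it was at the start of the episode above 0.03 m and x of soap_blossom in the frame of vice below -0.06 m) or (distance of soap_flute from where it was at the start of the episode above 0.03 m and x of soap_flute in the frame of vice below -0.06 m)).
It fails at once if a bystander is shifted by more than 30 mm (distance of any of scraper, soap_rose from where it was at the start of the episode above 0.03 m).
It also fails if it takes over 64 s, if anything falls off the work surface, if the arm or the gripper's body presses on something with over 40 N, if the wrist force passes 120 N, or if a joint passes its speed limit or range.

## Working session

There is one attempt and no reset: what is moved stays moved. The work goes in short steps, Python scripts to look and compute and a tool call to move; the robot and the scene stay as the last step left them, time stands still between calls to the robot, and variables do not carry over. Pictures are saved under pics/ and viewed, and the job is handed in when it is done.

Besides the shell and the picture viewer there is one more tool, called by a JSON object that holds its "fn" and its "kwargs", one argument or row to a line. move_arm: Moves the arm, as the interface text tells. Its arguments: {"type":"object","properties":{"plan":{"type":"string"},"force":{"type":"number"}},"required":["plan"]}

```bash
mkdir -p pics; cat > h.py <<'E'
from station import bot
import numpy as np, cv2
def snap(n,f):
    s=bot.snapshot(n); cv2.imwrite(f'pics/{f}.png',s['frame'][:,:,::-1]); np.savez(f'{f}.npz',**s); return s
def cloud(s):
    K=s['mtx'];R=cv2.Rodrigues(np.array(s['rvec'],float))[0];t=np.array(s['tvec']).ravel()
    v,u=np.mgrid[:480,:640];d=s['depth']
    P=np.stack([(u-K[0,2])/K[0,0]*d,(v-K[1,2])/K[1,1]*d,d],-1)
    W=(P-t)@R; W[d==0]=np.nan
    return W
E
python3 - <<'E'
from h import *
for n in ['scene','side','wrist']: snap(n,n+'0')
s=bot.state(); print(s)
E
```

```text
{'time_s': 0.15, 'q': array([-1.12204803e-01,  2.17601890e-01,  1.61461213e+00, -1.21153061e-05,
        1.31132652e+00, -1.12197272e-01]), 'qvel': array([ 3.00668061e-04, -1.57158448e-03, -4.37721034e-03, -1.13584332e-03,
       -8.98482944e-05, -1.53645795e-04]), 'joint_efforts': array([-7.99202871e-05, -3.97448480e+01, -3.04417098e+01, -1.00294717e-04,
        5.82056644e-03,  2.66571755e-05]), 'tcp_pos': array([6.24488039e-01, 7.41309212e-05, 3.02830754e-01]), 'ee_rot': array([-3.14138472e+00,  6.92894726e-06,  3.04234346e-03]), 'contact_force': array([ 0.27337224, -0.30534932,  0.35546925]), 'ft_torque': array([-0.00057972, -0.00719135, -0.05376457]), 'finger_gap': 0.08540818463882872}
```

View pics/scene0.png

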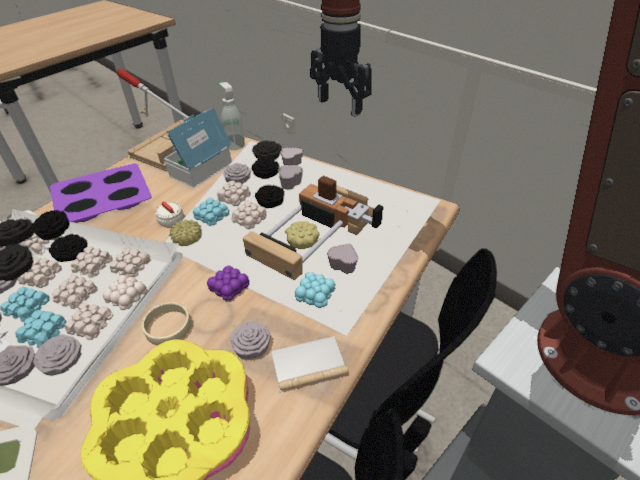

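View pics/side0.png

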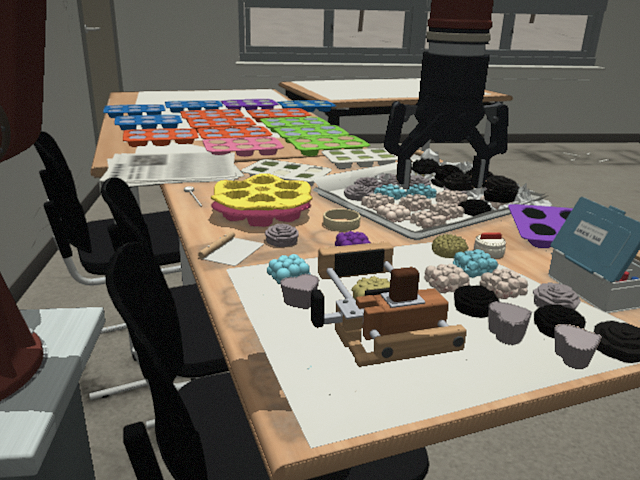

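View pics/wrist0.png

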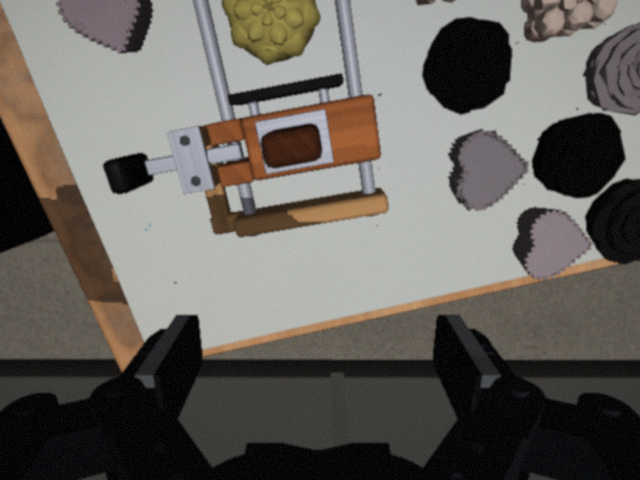

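The side, scene and wrist views show the olive blossom between the jaws. In the wrist view the tab is at (127,172), the handle at (291,146), and the pad is the dark bar at (285,90). Next I measure them.

```bash
python3 - <<'E'
from h import *
s=dict(np.load('wrist0.npz')); W=cloud(s)
for n,p in dict(tab=(118,175),tab2=(135,170),handle=(291,146),guide=(185,160),rodL0=(208,45),rodL1=(221,100),rodR0=(345,20),rodR1=(355,85),jawR=(350,140),pad=(285,92),bl=(272,25),heart=(110,15),endL=(245,222),endR=(375,203)).items():
    print(n,np.round(W[p[1],p[0]],4))
Wf=W.reshape(-1,3)
def box(name,u0,u1,v0,v1,z0,z1):
    P=W[v0:v1,u0:u1].reshape(-1,3);P=P[(P[:,2]>z0)&(P[:,2]<z1)]
    r=cv2.minAreaRect((P[:,:2]*1000).astype(np.float32)); print(name,len(P),r,np.round(P.min(0),4),np.round(P.max(0),4))
box('handle',240,340,105,180,.098,.106)
box('tab',95,155,145,200,.076,.088)
box('guide',165,215,120,200,.046,.058)
# scene view
s=dict(np.load('scene0.npz')); W=cloud(s)
box('fixed jaw top',235,310,225,280,.03,.09)
box('handle s',310,345,170,205,.098,.106)
box('tab s',365,390,200,230,.076,.088)
E
```

```text
tab [0.4796 0.0328 0.0819]
tab2 [0.4837 0.0336 0.0627]
handle [0.606  0.0553 0.1019]
guide [0.5189 0.0398 0.0509]
rodL0 [0.5368 0.126  0.0231]
rodL1 [0.5448 0.085  0.0263]
rodR0 [0.6442 0.1435 0.0241]
rodR1 [0.6534 0.0967 0.0235]
jawR [0.6483 0.0556 0.0529]
pad [0.5989 0.0903 0.052 ]
bl [0.5884 0.1389 0.0301]
heart [0.4681 0.1447 0.0345]
endL [ 0.5608 -0.0148  0.0365]
endR [0.6725 0.0018 0.0347]
handle 1855 ((605.8274536132812, 54.146881103515625), (37.956912994384766, 22.74091148376465), 9.364907264709473) [0.5866 0.0411 0.098 ] [0.625  0.0672 0.104 ]
tab 748 ((477.3523254394531, 30.95716094970703), (15.574732780456543, 25.88224220275879), 8.321191787719727) [0.4682 0.0179 0.076 ] [0.4857 0.0437 0.0835]
guide 2302 ((529.2401733398438, 40.10131072998047), (39.158390045166016, 50.076351165771484), 10.101165771484375) [0.507  0.0123 0.0461] [0.5442 0.0679 0.055 ]
fixed jaw top 1361 ((573.162109375, 242.62930297851562), (146.96206665039062, 163.25186157226562), 46.3355598449707) [0.4664 0.135  0.03  ] [0.6374 0.3433 0.0545]
handle s 103 ((604.9690551757812, 54.10442352294922), (38.89579391479492, 21.622314453125), 7.641369342803955) [0.5853 0.0421 0.098 ] [0.6249 0.0669 0.1041]
tab s 64 ((473.6529235839844, 32.05388641357422), (13.07520580291748, 25.506723403930664), 6.072199821472168) [0.4668 0.019  0.0761] [0.4808 0.0452 0.0838]
```

```bash
python3 - <<'E'
from h import *
s=dict(np.load('wrist0.npz')); W=cloud(s)
for reg in [(195,235,0,125),(335,375,10,95)]:
    P=[]
    for v in range(reg[2],reg[3],3):
        r=W[v,reg[0]:reg[1]]; r=r[(r[:,2]>.018)&(r[:,2]<.03)]
        if len(r)>4: P.append(r.mean(0))
    P=np.array(P); vx,vy,x0,y0=cv2.fitLine(P[:,:2].astype(np.float32),cv2.DIST_HUBER,0,.001,.001).ravel()
    print(len(P),np.degrees(np.arctan2(-vx*np.sign(vy),abs(vy))),x0,y0)
E
```

```text
41 3.6615324 0.5430716 0.11446314
29 10.066214 0.6482508 0.12077202
```

{"fn": "move_arm", "kwargs": {
  "plan": "1 -3 -1 1 0 0 10; 1 -6 -2 2 0 0 20; 1 -9 -3 4 0 0 30; 1 -12 -3.1 6 0 0 40; 1 -14.7 -3.1 8 0 0 50; 1 -14.7 -3.1 8 0 0 60; 1 -14.7 -3.1 8 0 0 70; 1 -14.7 -3.1 8 0 0 80; 1 -14.7 -3.1 8 0 0 80; 1 -14.7 -3.1 8 0 0 80; 1 -14.7 -3.1 8 0 0 80",
  "force": 40
}}

```text
time_s: 1.52
tcp_pos: [0.478, 0.031, 0.2239]
ee_rot: [2.408, -2.018, -0.0]
contact_force: [-0.5, -0.3, -0.2]
finger_gap: 0.0854
```

```bash
python3 - <<'E'
from h import *
snap('wrist','wrist1'); s=bot.state(); print(s['tcp_pos'],s['ee_rot'],cv2.Rodrigues(s['ee_rot'])[0].round(3),s['q'])
E
```

```text
[0.47799806 0.03101017 0.22388411] [ 2.40759057e+00 -2.01816708e+00 -7.44881482e-05] [[ 0.175 -0.985 -0.   ]
 [-0.985 -0.175  0.   ]
 [-0.     0.    -1.   ]] [-8.18839716e-02 -1.00310003e-02  2.02081653e+00  1.39477050e-05
  1.13085629e+00  1.31337800e+00]
```

View pics/wrist1.png

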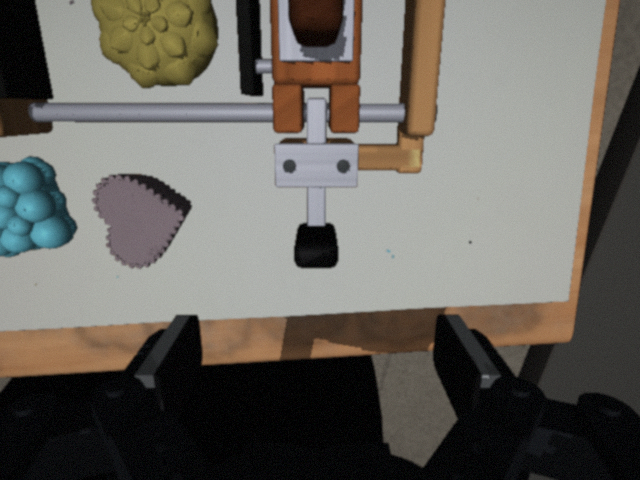

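The wrist view shows the vice square in the image, so its yaw is 10°. The tab at (316,245) lies centred between the fingers at (175,350) and (460,350), and the heart soap at (140,220) is clear. I descend and grip.

{"fn": "move_arm", "kwargs": {
  "plan": "1 0 0 3 0 0 0; 1 0 0 6 0 0 0; 1 0 0 9 0 0 0; 1 0 0 10.6 0 0 0; 1 0 0 10.6 0 0 0; -0.3 0 0 10.6 0 0 0; -0.6 0 0 10.6 0 0 0; -0.6 0 0 10.6 0 0 0; -0.6 0 0 10.6 0 0 0; -0.6 0 0 10.6 0 0 0; -0.6 0 0 10.6 0 0 0",
  "force": 40
}}

```text
time_s: 2.95
tcp_pos: [0.4785, 0.0318, 0.1189]
ee_rot: [-2.404, 2.019, 0.0]
contact_force: [-0.8, 5.0, 5.9]
finger_gap: 0.0255
```

```bash
python3 - <<'E'
from h import *
snap('wrist','wrist2')
E
```

```text
(no output)
```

View pics/wrist2.png

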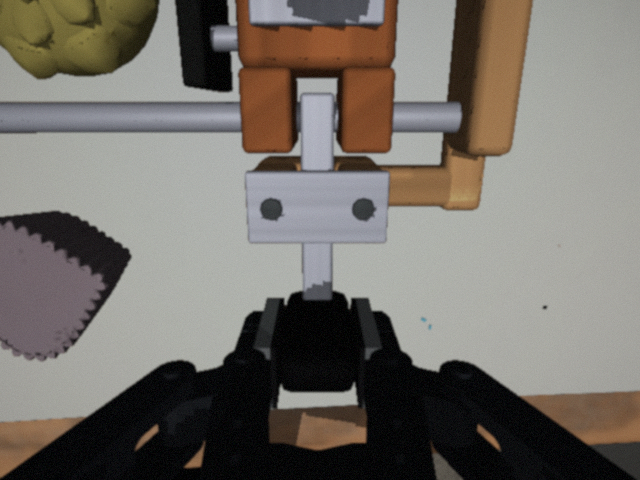

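The tab at (318,340) is held between both pads, with a gap of 25.5 mm. I draw it out along +tool y.

{"fn": "move_arm", "kwargs": {
  "plan": "-0.6 0 0.6 0 0 0 0; -0.6 0 1.2 0 0 0 0; -0.6 0 1.8 0 0 0 0; -0.6 0 2.4 0 0 0 0; -0.6 0 3 0 0 0 0; -0.6 0 3.3 0 0 0 0; -0.6 0 3.5 0 0 0 0; -0.6 0 3.5 0 0 0 0; -0.6 0 3.5 0 0 0 0"
}}

```text
time_s: 4.12
tcp_pos: [0.446, 0.0261, 0.119]
ee_rot: [-2.4, 2.017, -0.006]
contact_force: [6.2, 7.6, -1.2]
finger_gap: 0.0255
```

```bash
python3 - <<'E'
from h import *
snap('wrist','wrist3')
E
```

```text
(no output)
```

View pics/wrist3.png

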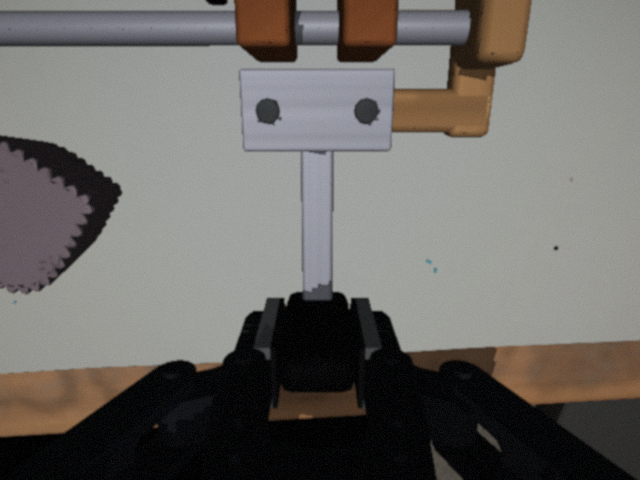

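The bolt is out: the jaw slot at (318,20) is empty and the bolt moved about 33 mm. I release and rise.

{"fn": "move_arm", "kwargs": {
  "plan": "0 0 0 0 0 0 0; 0.3 0 0 0 0 0 0; 0.3 0 0 0 0 0 0; 0.3 0 0 0 0 0 0; 0.3 0 0 -3 0 0 0; 0.3 0 0 -7 0 0 0; 0.3 0 0 -11 0 0 0; 0.3 0 0 -11 0 0 0; 0.3 0 0 -11 0 0 0"
}}

```text
time_s: 5.3
tcp_pos: [0.443, 0.0249, 0.2274]
ee_rot: [2.406, -2.019, -0.001]
contact_force: [-0.5, 0.4, -0.7]
finger_gap: 0.0556
```

```bash
python3 - <<'E'
from h import *
s=snap('wrist','wrist4'); W=cloud(s)
def box(name,u0,u1,v0,v1,z0,z1):
    P=W[v0:v1,u0:u1].reshape(-1,3);P=P[(P[:,2]>z0)&(P[:,2]<z1)]
    r=cv2.minAreaRect((P[:,:2]*1000).astype(np.float32)); print(name,len(P),r)
box('tab',200,440,100,320,.076,.088)
s=bot.state(); p=s['tcp_pos'];R=cv2.Rodrigues(s['ee_rot'])[0];print(p,R.round(3),s['contact_force'])
print(100*R.T@(np.array([.6055,.0541,.080+.054])-p))
E
```

```text
tab 1102 ((444.6085510253906, 25.613780975341797), (15.428582191467285, 25.59408950805664), 10.298318862915039)
[0.4425494  0.02498034 0.2265998 ] [[ 0.174 -0.985 -0.003]
 [-0.985 -0.174  0.   ]
 [-0.001  0.003 -1.   ]] [0.09721978 0.04511234 0.12485644]
[ -0.03331755 -16.57652909   9.21809745]
```

View pics/wrist4.png

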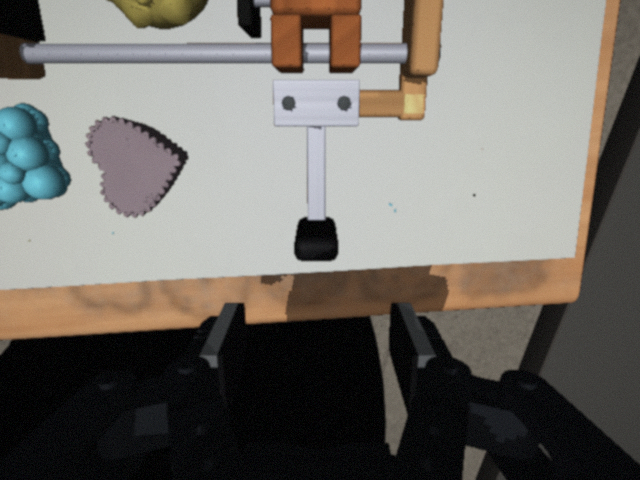

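The tab is out at (316,240), measured 33 mm from home, and the bolt is clear of the jaw. Now I go over the handle.

{"fn": "move_arm", "kwargs": {
  "plan": "0.4 0 -4 0 0 0 0; 0.4 0 -8 0 0 0 0; 0.4 0 -12 0 0 0 0; 0.4 0 -16.6 0 0 0 0; 0.4 0 -16.6 0 0 0 0; 0.4 0 -16.6 3 0 0 0; 0.4 0 -16.6 3 0 0 0; 0.4 0 -16.6 3 0 0 0"
}}

```text
time_s: 6.35
tcp_pos: [0.6061, 0.0537, 0.1975]
ee_rot: [2.406, -2.019, -0.002]
contact_force: [-0.8, 0.2, 0.5]
finger_gap: 0.0598
```

```bash
python3 - <<'E'
from h import *
s=snap('wrist','wrist5'); W=cloud(s)
P=W.reshape(-1,3);P=P[(P[:,2]>.098)&(P[:,2]<.105)&(abs(P[:,0]-.605)<.04)&(abs(P[:,1]-.054)<.03)]
c=cv2.minAreaRect((P[:,:2]*1000).astype(np.float32));print(c)
s=bot.state(); p=s['tcp_pos'];R=cv2.Rodrigues(s['ee_rot'])[0]
print(100*R.T@(np.r_[np.array(c[0])/1000,.134]-p),s['contact_force'])
E
```

```text
((606.25634765625, 54.170631408691406), (38.060516357421875, 22.60520362854004), 8.964851379394531)
[-0.05784905  0.04513985  6.44343868] [0.45359203 0.61447501 0.48016813]
```

View pics/wrist5.png

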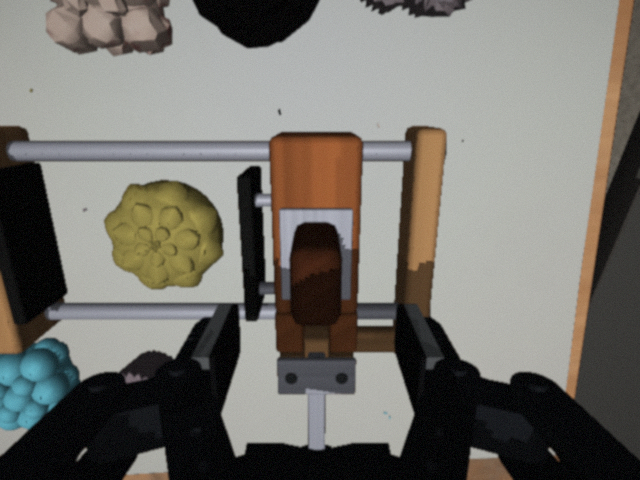

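The handle at (316,272) is centred between the fingers at (215,350) and (415,350). The blossom at (165,235) sits between the pad and the fixed jaw. I descend and grip.

{"fn": "move_arm", "kwargs": {
  "plan": "0.4 0 0 3 0 0 0; 0.4 0 0 6 0 0 0; 0.4 0 0 6.2 0 0 0; 0.4 0 0 6.2 0 0 0; -0.2 0 0 6.2 0 0 0; -0.6 0 0 6.2 0 0 0; -0.6 0 0 6.2 0 0 0; -0.6 0 0 6.2 0 0 0; -0.6 0 0 6.2 0 0 0; -0.6 0 0 6.2 0 0 0",
  "force": 40
}}

```text
time_s: 7.65
tcp_pos: [0.6079, 0.0548, 0.1377]
ee_rot: [-2.404, 2.018, -0.001]
contact_force: [-1.7, 3.9, 6.8]
finger_gap: 0.0234
```

```bash
python3 - <<'E'
from h import *
s=snap('wrist','wrist6');print(bot.state()['contact_force'])
E
```

```text
[-1.15301861  4.60120623  6.84006508]
```

View pics/wrist6.png

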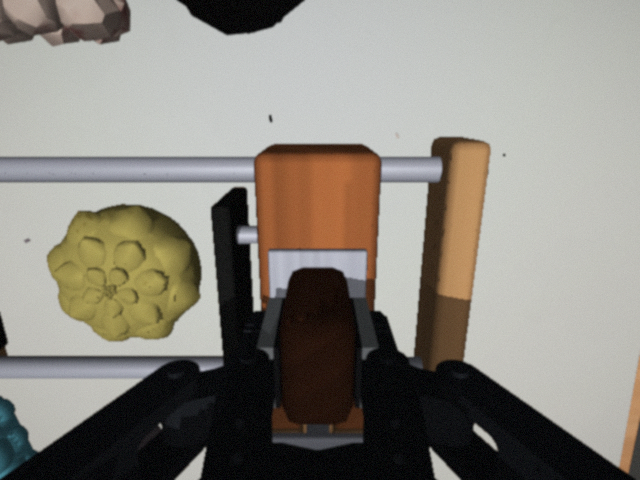

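The handle is held with a gap of 23.4 mm. I slide the jaw along -tool x; contact on both sides is expected near 52 mm, so I stop short and check.

{"fn": "move_arm", "kwargs": {
  "plan": "-0.6 -0.4 0 0 0 0 0; -0.6 -0.8 0 0 0 0 0; -0.6 -1.2 0 0 0 0 0; -0.6 -1.6 0 0 0 0 0; -0.6 -2 0 0 0 0 0; -0.6 -2.4 0 0 0 0 0; -0.6 -2.8 0 0 0 0 0; -0.6 -3.2 0 0 0 0 0; -0.6 -3.6 0 0 0 0 0; -0.6 -3.9 0 0 0 0 0; -0.6 -4.1 0 0 0 0 0; -0.6 -4.1 0 0 0 0 0"
}}

```text
time_s: 9.2
tcp_pos: [0.6013, 0.0923, 0.1378]
ee_rot: [2.406, -2.019, 0.006]
contact_force: [-1.3, -5.6, 5.4]
finger_gap: 0.0236
```

```bash
python3 - <<'E'
from h import *
s=snap('wrist','wrist7');s=bot.state();R=cv2.Rodrigues(s['ee_rot'])[0];print(R.T@s['contact_force'],s['tcp_pos'])
E
```

```text
[ 4.72369466  2.47556999 -6.20244544] [0.6012707  0.09228435 0.13776827]
```

View pics/wrist7.png

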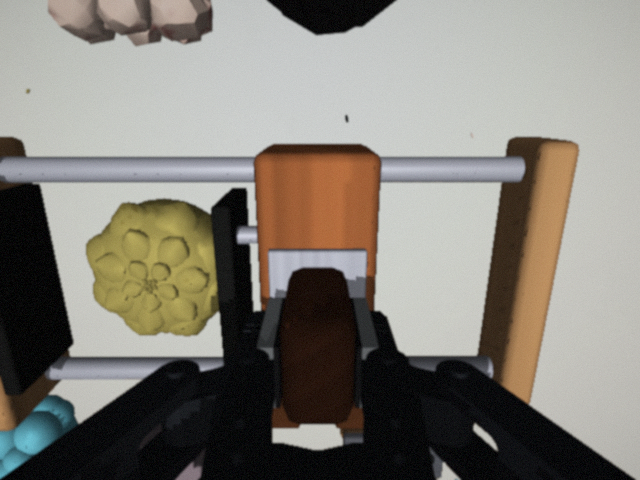

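The pad now touches the blossom, whose left edge is at u=88; the fixed jaw's face is at u≈70, so roughly 10–14 mm remains. Small steps from here, watching the force.

{"fn": "move_arm", "kwargs": {
  "plan": "-0.6 -0.2 0 0 0 0 0; -0.6 -0.4 0 0 0 0 0; -0.6 -0.6 0 0 0 0 0; -0.6 -0.8 0 0 0 0 0; -0.6 -0.8 0 0 0 0 0; -0.6 -0.8 0 0 0 0 0"
}}

```text
time_s: 10.0
tcp_pos: [0.5999, 0.1001, 0.1378]
ee_rot: [2.406, -2.02, 0.006]
contact_force: [-0.7, -5.8, 5.7]
finger_gap: 0.0234
```

```bash
python3 - <<'E'
from h import *
s=snap('wrist','wrist8');s=bot.state();R=cv2.Rodrigues(s['ee_rot'])[0];print(R.T@s['contact_force'],s['tcp_pos'])
E
```

```text
[ 6.14495896  1.93753875 -5.13783284] [0.59983729 0.10012042 0.13772755]
```

View pics/wrist8.png

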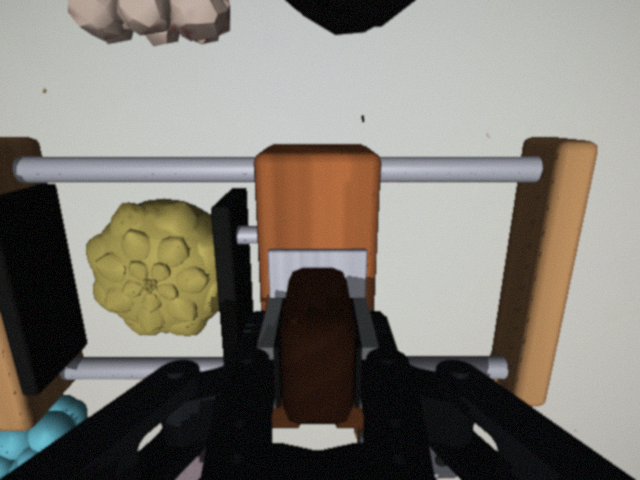

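No pinch yet: the force is steady at 6 N, and the soap edge is at u=88 against the jaw face at u≈75.

{"fn": "move_arm", "kwargs": {
  "plan": "-0.6 -0.1 0 0 0 0 0; -0.6 -0.2 0 0 0 0 0; -0.6 -0.3 0 0 0 0 0; -0.6 -0.4 0 0 0 0 0; -0.6 -0.4 0 0 0 0 0"
}}

```text
time_s: 10.68
tcp_pos: [0.5992, 0.104, 0.1378]
ee_rot: [2.406, -2.019, 0.007]
contact_force: [-0.2, -6.8, 4.8]
finger_gap: 0.0236
```

```bash
python3 - <<'E'
from h import *
s=bot.state();R=cv2.Rodrigues(s['ee_rot'])[0];print(R.T@s['contact_force'],s['tcp_pos'])
E
```

```text
[ 6.70250141  1.32415103 -4.80827349] [0.59920997 0.10397177 0.13778511]
```

{"fn": "move_arm", "kwargs": {
  "plan": "-0.6 -0.1 0 0 0 0 0; -0.6 -0.2 0 0 0 0 0; -0.6 -0.2 0 0 0 0 0"
}}

```text
time_s: 11.05
tcp_pos: [0.5989, 0.1059, 0.1378]
ee_rot: [2.406, -2.019, 0.007]
contact_force: [-1.3, -6.1, 5.5]
finger_gap: 0.0238
```

```bash
python3 - <<'E'
from h import *
s=snap('wrist','wrist9');s=bot.state();R=cv2.Rodrigues(s['ee_rot'])[0];print(R.T@s['contact_force'],s['tcp_pos'])
E
```

```text
[ 5.9404571   2.14044612 -6.06287544] [0.59888811 0.10591821 0.13779478]
```

View pics/wrist9.png

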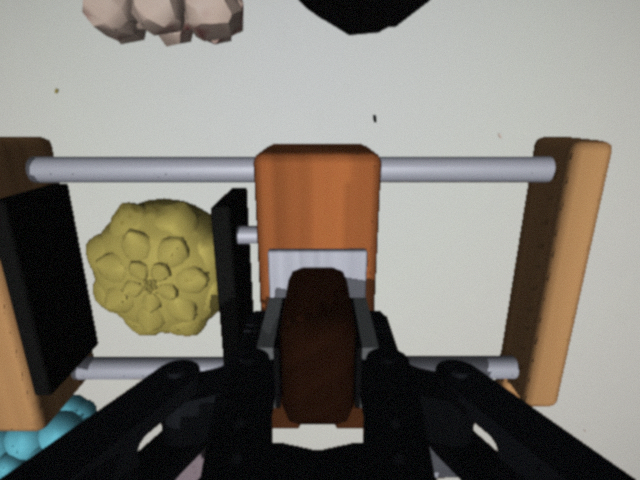

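It is almost touching: soap edge at (88,265), jaw face at u≈85. I continue in 1–2 mm steps.

{"fn": "move_arm", "kwargs": {
  "plan": "-0.6 -0.1 0 0 0 0 0; -0.6 -0.2 0 0 0 0 0; -0.6 -0.2 0 0 0 0 0"
}}

```text
time_s: 11.48
tcp_pos: [0.5985, 0.1079, 0.1378]
ee_rot: [2.406, -2.019, 0.007]
contact_force: [-1.4, -7.0, 6.0]
finger_gap: 0.0238
```

```bash
cat > f.py <<'E'
from h import *
s=bot.state();R=cv2.Rodrigues(s['ee_rot'])[0];print(R.T@s['contact_force'],s['tcp_pos'])
E
python3 f.py
```

```text
[ 6.62725496  2.56027982 -5.97740561] [0.5985172  0.10791386 0.13778863]
```

{"fn": "move_arm", "kwargs": {
  "plan": "-0.6 -0.1 0 0 0 0 0; -0.6 -0.1 0 0 0 0 0; -0.6 -0.1 0 0 0 0 0"
}}

```text
time_s: 11.85
tcp_pos: [0.5983, 0.1089, 0.1378]
ee_rot: [2.406, -2.019, 0.006]
contact_force: [-0.8, -5.7, 5.6]
finger_gap: 0.0238
```

```bash
python3 f.py
```

```text
[ 5.51819937  1.78212429 -5.55231937] [0.59834791 0.10885625 0.13777616]
```

{"fn": "move_arm", "kwargs": {
  "plan": "-0.6 -0.1 0 0 0 0 0; -0.6 -0.15 0 0 0 0 0; -0.6 -0.15 0 0 0 0 0"
}}

```text
time_s: 12.22
tcp_pos: [0.5981, 0.1103, 0.1378]
ee_rot: [2.406, -2.019, 0.007]
contact_force: [-1.1, -6.3, 6.5]
finger_gap: 0.0233
```

```bash
python3 f.py;python3 - <<'E'
from h import *
snap('wrist','wrist10')
E
```

```text
[ 6.08080183  2.15509151 -6.48364016] [0.59808844 0.110311   0.13777831]
```

View pics/wrist10.png

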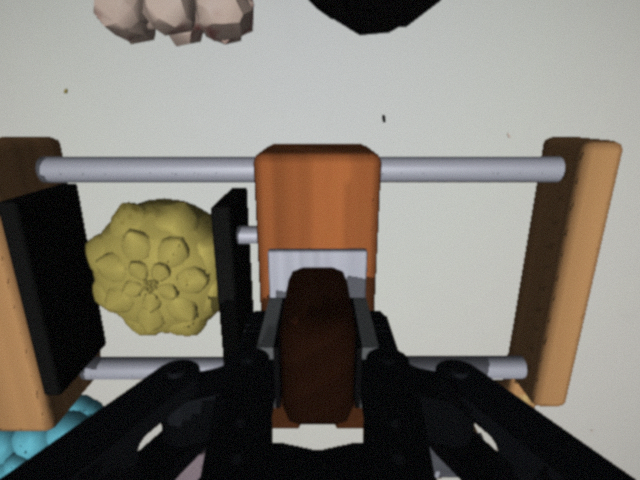

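{"fn": "move_arm", "kwargs": {
  "plan": "-0.6 -0.1 0 0 0 0 0; -0.6 -0.15 0 0 0 0 0; -0.6 -0.15 0 0 0 0 0"
}}

```text
time_s: 12.65
tcp_pos: [0.5978, 0.1118, 0.1378]
ee_rot: [2.406, -2.019, 0.007]
contact_force: [-1.5, -6.4, 5.4]
finger_gap: 0.0237
```

```bash
python3 f.py
```

```text
[ 6.07428559  2.60955564 -5.40205099] [0.59783459 0.11178477 0.13779074]
```

{"fn": "move_arm", "kwargs": {
  "plan": "-0.6 -0.1 0 0 0 0 0; -0.6 -0.1 0 0 0 0 0; -0.6 -0.1 0 0 0 0 0"
}}

```text
time_s: 13.02
tcp_pos: [0.5977, 0.1128, 0.1378]
ee_rot: [2.406, -2.019, 0.007]
contact_force: [-1.7, -6.4, 6.4]
finger_gap: 0.0238
```

```bash
python3 f.py
```

```text
[ 6.05797921  2.74150831 -6.43253051] [0.59766371 0.11279433 0.13780636]
```

{"fn": "move_arm", "kwargs": {
  "plan": "-0.6 -0.1 0 0 0 0 0; -0.6 -0.1 0 0 0 0 0; -0.6 -0.1 0 0 0 0 0"
}}

```text
time_s: 13.4
tcp_pos: [0.5975, 0.1137, 0.1378]
ee_rot: [2.406, -2.019, 0.007]
contact_force: [-1.6, -7.3, 7.2]
finger_gap: 0.0237
```

```bash
python3 f.py
```

```text
[ 6.92934389  2.83858224 -7.21564834] [0.59749747 0.11370104 0.13780455]
```

{"fn": "move_arm", "kwargs": {
  "plan": "-0.6 -0.1 0 0 0 0 0; -0.6 -0.1 0 0 0 0 0; -0.6 -0.1 0 0 0 0 0"
}}

```text
time_s: 13.78
tcp_pos: [0.5974, 0.1143, 0.1378]
ee_rot: [2.406, -2.019, 0.007]
contact_force: [-1.2, -8.3, 6.4]
finger_gap: 0.0235
```

```bash
python3 f.py;python3 - <<'E'
from h import *
snap('wrist','wrist11')
E
```

```text
[ 8.03841569  2.57600723 -6.32733712] [0.59738956 0.11431735 0.13779938]
```

View pics/wrist11.png

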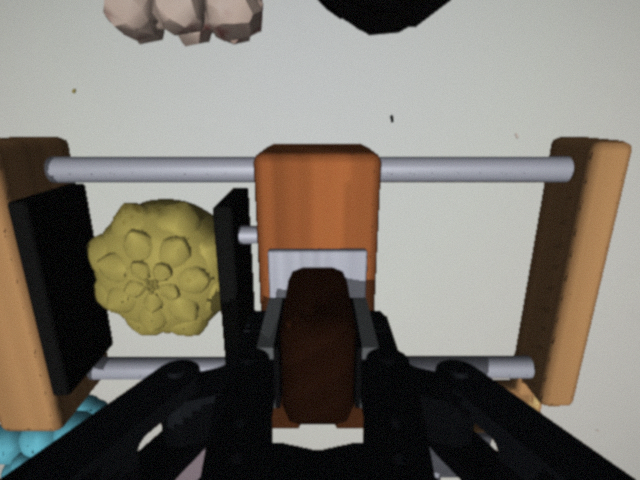

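The force is now rising (8 N), and the blossom touches the fixed jaw at (90,265). Pinching has begun.

{"fn": "move_arm", "kwargs": {
  "plan": "-0.6 -0.1 0 0 0 0 0; -0.6 -0.1 0 0 0 0 0; -0.6 -0.1 0 0 0 0 0"
}}

```text
time_s: 14.2
tcp_pos: [0.5973, 0.1149, 0.1378]
ee_rot: [2.405, -2.019, 0.008]
contact_force: [-0.8, -9.8, 5.8]
finger_gap: 0.0235
```

```bash
python3 f.py
```

```text
[ 9.52485257  2.43950902 -5.80339079] [0.59729173 0.11489513 0.13779728]
```

{"fn": "move_arm", "kwargs": {
  "plan": "-0.6 -0.1 0 0 0 0 0; -0.6 -0.1 0 0 0 0 0; -0.6 -0.1 0 0 0 0 0"
}}

```text
time_s: 14.58
tcp_pos: [0.5972, 0.1155, 0.1378]
ee_rot: [2.405, -2.018, 0.009]
contact_force: [-1.2, -11.0, 6.2]
finger_gap: 0.0238
```

```bash
python3 f.py
```

```text
[10.69316444  3.05574092 -6.14645189] [0.59720948 0.11545005 0.13781499]
```

{"fn": "move_arm", "kwargs": {
  "plan": "-0.6 -0.1 0 0 0 0 0; -0.6 -0.2 0 0 0 0 0; -0.6 -0.2 0 0 0 0 0"
}}

```text
time_s: 14.95
tcp_pos: [0.597, 0.1166, 0.1378]
ee_rot: [2.404, -2.018, 0.01]
contact_force: [-0.6, -14.3, 4.8]
finger_gap: 0.0234
```

```bash
python3 f.py
```

```text
[13.99121703  3.07007402 -4.73206063] [0.59700188 0.1165827  0.13781059]
```

The springs are at about 8 N. I ease back 1 mm to unload the arm, then open.

{"fn": "move_arm", "kwargs": {
  "plan": "-0.6 0.1 0 0 0 0 0; -0.6 0.1 0 0 0 0 0; -0.2 0.1 0 0 0 0 0; 0.1 0.1 0 0 0 0 0; 0.4 0.1 0 0 0 0 0; 0.4 0.1 0 0 0 0 0; 0.4 0.1 0 0 0 0 0; 0.4 0.1 0 0 0 0 0"
}}

```text
time_s: 15.95
tcp_pos: [0.5954, 0.1199, 0.1358]
ee_rot: [2.407, -2.019, -0.0]
contact_force: [-0.1, -0.2, 0.6]
finger_gap: 0.06
```

```bash
python3 f.py;python3 - <<'E'
from h import *
snap('wrist','wrist12')
E
```

```text
[ 0.22209008  0.12924966 -0.56123508] [0.59535198 0.11985493 0.13584539]
```

View pics/wrist12.png

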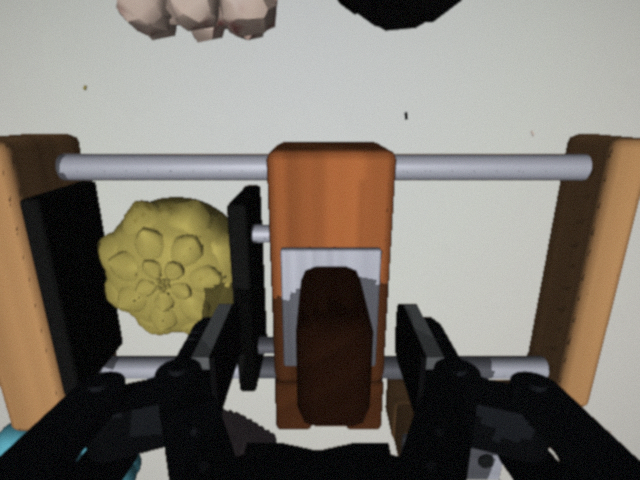

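Released: the wrist force is about 0, and the handle at (335,345) is free between the fingers. I rise.

{"fn": "move_arm", "kwargs": {
  "plan": "0.4 0 0 -3 0 0 0; 0.4 0 0 -6 0 0 0; 0.4 0 0 -10 0 0 0; 0.4 0 0 -14 0 0 0; 0.4 0 0 -14 0 0 0; 0.4 0 0 -14 0 0 0; 0.4 0 0 -14 0 0 0"
}}

```text
time_s: 16.88
tcp_pos: [0.5942, 0.1196, 0.2736]
ee_rot: [2.404, -2.018, -0.004]
contact_force: [-0.4, -0.4, -0.2]
finger_gap: 0.0599
```

```bash
python3 f.py;python3 - <<'E'
from h import *
s=snap('wrist','wrist13'); snap('scene','scene13'); W=cloud(s)
P=W.reshape(-1,3);P=P[(P[:,2]>.098)&(P[:,2]<.105)&(abs(P[:,0]-.597)<.04)&(abs(P[:,1]-.115)<.035)]
c=cv2.minAreaRect((P[:,:2]*1000).astype(np.float32));print(c)
d=np.array(c[0])-[606.0,54.1]; a=np.radians(10); print('jaw travel',d@[-np.sin(a),np.cos(a)])
E
```

```text
[0.27313551 0.492643   0.23890908] [0.59423748 0.11964665 0.27355419]
((595.494140625, 114.23170471191406), (37.86166000366211, 22.331024169921875), 11.275182723999023)
jaw travel 61.042492337427475
```

View pics/wrist13.png

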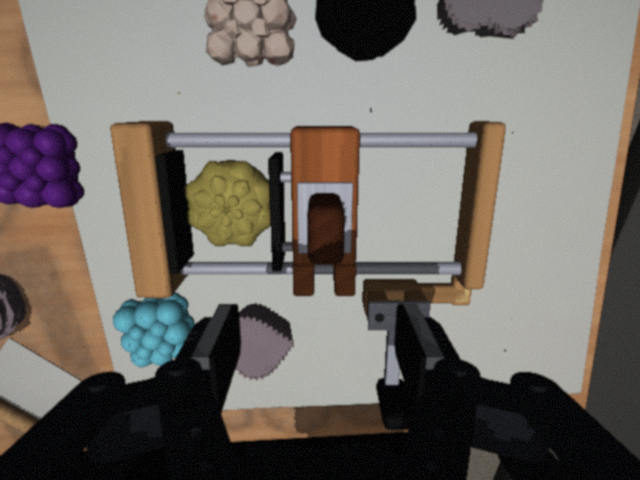

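View pics/scene13.png

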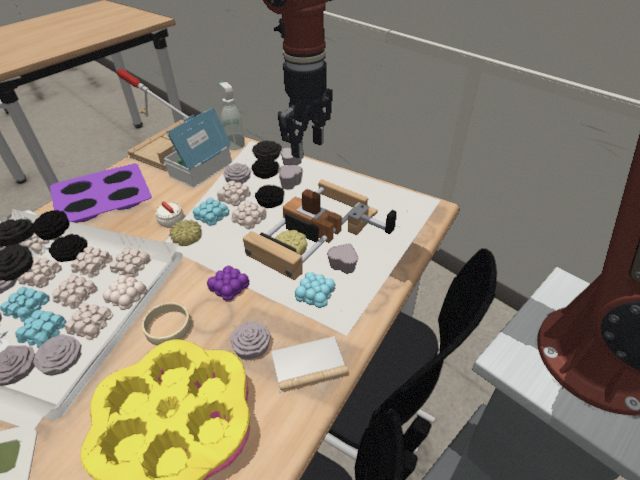

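The view is clear: the blossom at (230,203) is pressed between the pads and upright, and the neighbouring soaps are unmoved. I check the spring compression by comparing the pad-to-jaw distance before and after.

```bash
python3 - <<'E'
from h import *
a=np.radians(10);ex=np.array([np.cos(a),np.sin(a)]);ey=np.array([-np.sin(a),np.cos(a)])
for f in ['wrist0','wrist4','wrist5','wrist13']:
    s=dict(np.load(f+'.npz'));W=cloud(s).reshape(-1,3);I=s['frame'].reshape(-1,3).astype(int)
    h=np.array([.606,.0541]) if f!='wrist13' else np.array([.5955,.1142])
    d=W[:,:2]-h; x=d@ex;y=d@ey;z=W[:,2]
    H=(z>.098)&(z<.106)&(abs(x)<.03)&(abs(y)<.03)
    J=(z>.045)&(z<.058)&(x>.025)&(x<.048)&(abs(y)<.026)&(I[:,0]>I[:,2]+30)
    p=(z>.045)&(z<.06)&(abs(x)<.045)&(y>.02)&(y<.05)&(I.max(1)<50)
    q=lambda m:np.round(1000*np.percentile(y[m],[2,50,98]),1) if m.sum()>20 else None
    print(f,'handle',q(H),'jaw',q(J),'pad',q(p),p.sum())
E
```

```text
wrist0 handle [-10.3   0.4  10.5] jaw [-22.7   1.4  23.7] pad [34.9 38.5 41.9] 1194
wrist4 handle None jaw None pad [35.2 38.4 42.2] 412
wrist5 handle [-10.2   0.3  10.5] jaw [-23.    0.   23.4] pad [34.9 38.1 42. ] 2079
wrist13 handle [-10.5  -0.1  10.5] jaw [-23.1  -0.2  23.3] pad [32.9 36.3 40.3] 1208
```

The pad is pushed in by about 1.9 mm, which is about 5.7 N and in range. I hand in.

```bash
python3 -c "
from station import bot
print(bot.finish_job())"
```

```text
the job is handed in; nothing more can be done
None
```

The blossom soap is clamped in the vice, and the job is handed in. No verdict is reported, so this rests on my own checks.

**What I did:** I drew the lock bolt about 33 mm out by its tab and left it there. Then I gripped the handle and slid the jaw up about 61 mm, until the push force rose from 6 N to 14 N. That put about 8 N on the pad springs. I let go and lifted clear at about 16.9 s.

**Last checks:**
- **Clamping force:** the pad springs are pressed in about 1.9 mm from their free position, which is about 5.7 N. The allowed range is 2.5 to 18 N. This comes from camera depth, so it could be off by a few newtons.
- **Soap and surroundings:** the blossom looks upright and held. The neighbouring soaps and the bystanders look unmoved in the pictures.
- **Robot:** the wrist force was near zero after release, so it touches nothing.

**Disagreement:** the camera gave 61.0 mm of jaw travel and the tool's own motion gave 62.8 mm. About 0.7 mm of that is the spring pushing the jaw back on release. I put the rest down to measurement error and play in the grip.

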